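Hang the lift-off door on the sample cabinet and shut it

ROBOT

A 6-joint arm with a two-finger parallel gripper is mounted at the origin on the work surface. World frame = base frame: x ahead of the robot, y to its left, z up, the work surface at z = 0. Lengths are in m, angles in rad, forces in N, time in s.
With the tool pointing down it reaches from about 0.425 to 0.95 m from the base axis. Payload 3.5 kg.
Tool frame: the origin (TCP) lies midway between the tips of the shut fingers; the grasp point (between the pads) lies 19 mm behind it; z points along the fingers, y is the line along which they close (so a half turn about z gives the same grasp; the last joint's range is limited). The gripper opens to 85 mm and grips with 20 to 120 N. Pads are 22 mm wide; open, the fingers measure 114 mm over their backs; the gripper's body (76 mm by 85 mm) begins 54 mm behind the grasp point. The pads swing forward as they close: fully open they stand 13 mm farther back than shut.
Start: joints at [1.126, 0.286, 1.577, -0, 1.279, -0.15], TCP at [0.196, 0.646, 0.231] pointing down, gripper open.
Joint ranges: [-2.77, 2.77], [-0.9, 2.22], [0.21, 2.48], [-1.53, 4.67], [0.24, 2.81], [-2.84, 2.84]. Speed limits (rad/s): [2.79, 2.79, 3.14, 3.14, 3.14, 3.14].

INTERFACE

Orientations are given as a unit quaternion [x, y, z, w].
In Python, from plant import ctrl, cams, order gives the robot as it stands.
- The arm moves only by the tool move_arm, never from a script. Its argument "plan" is one flat list of numbers, 7 for each row, row after row: the shift along the world's x, y, z in mm, then the turn, a rotation vector about the world's x, y, z in degrees, then the finger opening in mm, from 0 to 85.4. A call has 1 to 12 rows; each row shifts and turns the commanded pose from where the row before left it; what a row does not reach is not made up. A row lasts 1/10 s, in which the tool goes at most 50 mm and 8.59 degrees, less where a joint would pass 70% of its speed; a pose out of reach is approached as far as the arm can. A call is refused whole if a number of a shift passes 50 or a number of a turn 8.59, either way. A call with a gripper value outside its range is refused whole. The fingers move at their own pace and stop on an object; "newtons" is the grip in N (left out, the last holds). Time passes only in rows, so rows that do not move let the fingers close. It gives the time, the measured TCP pose, the force, the opening and the grip force at its end, in the units of the state.
- ctrl.get_state(): the state, without advancing time (a new reading comes with each control period).
- cams.read_camera(name): name is "scene" or "top" or "wrist"; returns a dict with "color" (420x560x3 uint8, red, green, blue), "fov_y" (degrees; the focal length in pixels is half the picture's height over the tangent of half this angle, whatever the lens; pixels are square), "cx", "cy" (the principal point, pixels), "k1" (the pictures are not rectified: a ray, as slopes to the right and down, at radius r is drawn at 1 + k1 r^2 times it, then the intrinsics apply), "origin" and "orientation" of the camera in the world; the wrist camera has in their place "T_tool_cam" (4x4, takes a point from camera to tool coordinates, whose origin is the TCP and whose axes are the flange's). Camera axes: x right, y up, looking along -z (the intrinsics and any distortion apply to the point x, -y, -z); pixel columns grow to the right and rows downward; lengths in m; the calibration is good to about 2 mm. A picture is of the moment at which its call begins: read the wrist's pose just before it. There is no depth.
- order.sign_off(): hands the job in; it is judged then, once.
The state is a dict: "time": time; "qpos": joint angles; "dq": joint speeds; "joint_efforts": joint torques, N m; "eef_pos": TCP position; "tcp_rot": TCP orientation; "contact_force": force on the tool from outside, world axes, zero at the start; "wrist_torque": the same for the moment, N m; "opening": opening from 0.0 (shut) to 1.0 (fully open); "finger_force": force on a finger pad.
Only numpy, scipy, OpenCV 4.12 (cv2) and the standard library are available. Lean on these libraries where they do the work, as an engineer would, in place of code of your own. Each camera call takes 0.05 s, during which the arm holds its last target. There are 200 camera calls.

TASK

Take the washed door out of the drying rack and hang it back on the sample cabinet: with the door standing wide open, lower it so that both knuckles drop over both hinge pins and sit fully down, then let go and swing it shut against the black frame. The hinge rail is clamped somewhere along its slot, so feel for the pins and never press or knock the door hard against the cabinet (stay under about 25 N). Leave the bottle, the jar and the carton where they are.

Things in the scene. Friction and masses are not known exactly. Their poses are not given: they have to be found in the camera images.
- cabinet: Blue and white sample cabinet, fixed, 160 deep (x), 250 wide (y), 210 high (mm). Origin on the bench under the front face (local x = 0, face spans y -115 to +135); front faces local -x, roughly towards the robot's right, where the rack stands; z up. At the +y side (nearer the robot) a steel hinge rail carries two upright brass pins, one straight above the other on one vertical axis at local x = -18; their y: see hinge_mark.
- hinge_mark (a point): Middle of the rail's slot: cabinet local (-18, +90, 65), axes as cabinet. The pin axis has this local x but stands up to 12 mm to either side along local y (rail clamped there, position not measured: look or feel). Pins: 8 diameter, tip edge rounded 1 mm, 14 tall on round shoulders 17 diameter, 10 thick; shoulder tops at z = 65 and 145, pin tips at z = 79 and 159 mm above the bench.
- door_frame (a point): Centre of the front of the black door frame, the door's stop: cabinet local (-12, 0, 125), axes as cabinet. Frame 116 wide (y), 148 high, 12 mm proud of the cabinet's front.
- door: Lift-off door, about 0.3 kg, white, orange pane, steel knuckles. Origin on the knuckle axis, level with its lower edge; x runs to the free edge, y thickness, z up. Panel x = 14 to 164, 165 high, 8 thick; all centred on y = 0. Starts upright in the rack, knuckles towards the cabinet. Hung: lower edge 40 above the bench; wide open, its x points along cabinet -x; shut, along cabinet -y.
- knuckle_low (a point): Lower ring knuckle: centre of its underside, door local (0, 0, 25), axes as door. Both knuckles: outer diameter 19, bore about 10.4, 14 high. Once hung, the door swings freely and stays where left.
- knuckle_top (a point): Upper ring knuckle: centre of its underside, door local (0, 0, 105), axes as door.
- door_edge (a point): Middle of the door's free edge, door local (164, 0, 75), axes as door. The outer face, pushed to shut the door, is the door's local -y face: it looks to cabinet +y when wide open and to cabinet -x when shut.
- door_grip (a point): Place to pinch the door from above: middle of the top rail (12 thick, door z = 135 to 165), door local (70, 0, 150), 15 below the top edge; axes as door. At the start 158 above the bench.
- rack: Grey drying rack, fixed. Base plate 190 x 90, 8 thick, origin at the centre of its underside, with two pairs of guides up to z = 60, at local x = -55 and +55, forming a 10 mm slot along local x at y = 0. The door stands in the slot on the base, its lower edge at z = 8; lift it at least 60 mm to clear.
- reagent: Amber reagent bottle, 60 diameter, 135 high, origin at its foot. Bystander.
- jar: Small clear jar with a red lid, 56 diameter, 85 high, origin at its foot. Bystander.
- carton: White carton, 70 x 110 x 45 high, origin at the centre of its underside. Bystander.
Not all that is in view belongs to the job. Of the things like the door, leave any that is green or purple; of the rest the smaller one is meant.

How it is judged:
By the outcome, as a careful person would: the job done as asked, in the order asked, and still so for the second after the job is handed in, with the robot touching nothing.
It also fails if it takes over 72 s, if anything falls off the work surface, if the arm or the gripper's body presses on something with over 40 N, if the wrist force passes 120 N, or if a joint passes its speed limit or range.

## Working session

There is one attempt and no reset: what is moved stays moved. The work goes in short steps, Python scripts to look and compute and a tool call to move; the robot and the scene stay as the last step left them, time stands still between calls to the robot, and variables do not carry over. Pictures are saved under pics/ and viewed, at most 13 in all, crops included, and the job is handed in when it is done.

Besides the shell and the picture viewer there is one more tool, called as name(argument=value, ...), one argument or row to a line, values as JSON. move_arm: Moves the arm, as the interface text tells. Its arguments: {"type":"object","properties":{"plan":{"type":"array","items":{"type":"number"}},"newtons":{"type":"number"}},"required":["plan"]}

```bash
mkdir -p pics
cat > h.py <<'E'
import numpy as np, cv2
from scipy.spatial.transform import Rotation as R
from plant import ctrl, cams, order
def cam(n):
    s=ctrl.get_state(); c=cams.read_camera(n)
    if n=="wrist":
        T=np.eye(4);T[:3,:3]=R.from_quat(s["tcp_rot"]).as_matrix();T[:3,3]=s["eef_pos"]
        T=T@np.array(c["T_tool_cam"])
    else:
        T=np.eye(4);T[:3,:3]=R.from_quat(c["orientation"]).as_matrix();T[:3,3]=c["origin"]
    f=210/np.tan(np.radians(c["fov_y"])/2)
    K=np.array([[f,0,c["cx"]],[0,f,c["cy"]],[0,0,1]])
    m=dict(T=T,K=K,k1=c["k1"])
    np.save(f"cam_{n}.npy",m,allow_pickle=True)
    return c["color"][...,::-1].copy(),m
def load(n): return np.load(f"cam_{n}.npy",allow_pickle=True).item()
def ray(m,u,v):
    p=cv2.undistortPoints(np.array([[[u,v]]],float),m["K"],np.array([m["k1"],0,0,0.]))[0,0]
    d=m["T"][:3,:3]@np.array([p[0],-p[1],-1]); return m["T"][:3,3],d/np.linalg.norm(d)
def atz(m,u,v,z):
    o,d=ray(m,u,v); return o+d*(z-o[2])/d[2]
def proj(m,P):
    P=np.atleast_2d(P); q=(P-m["T"][:3,3])@m["T"][:3,:3]; q=q*[1,-1,-1]
    return cv2.projectPoints(q.reshape(-1,1,3),np.zeros(3),np.zeros(3),m["K"],np.array([m["k1"],0,0,0.]))[0][:,0]
def tri(*a):
    A=0;b=0
    for m,u,v in a:
        o,d=ray(m,u,v);M=np.eye(3)-np.outer(d,d);A=A+M;b=b+M@o
    return np.linalg.solve(A,b)
E
python3 - <<'E'
from h import *
for n in ["scene","top"]:
    im,m=cam(n); cv2.imwrite(f"{n}.png",im); cv2.imwrite(f"pics/{n}.png",cv2.resize(im,(800,600),interpolation=cv2.INTER_CUBIC))
    print(n,m["T"].round(3),m["k1"],m["K"])
print(ctrl.get_state())
E
```

```text
scene [[-0.251 -0.786  0.565  1.084]
 [ 0.968 -0.202  0.15   0.126]
 [-0.004  0.585  0.811  1.065]
 [ 0.     0.     0.     1.   ]] -0.09765411959625925 [[403.10883046   0.         278.7598348 ]
 [  0.         403.10883046 206.69149828]
 [  0.           0.           1.        ]]
top [[ 1.000e-03  9.980e-01 -6.300e-02  3.700e-01]
 [-1.000e+00  2.000e-03  1.600e-02 -5.500e-02]
 [ 1.600e-02  6.300e-02  9.980e-01  1.122e+00]
 [ 0.000e+00  0.000e+00  0.000e+00  1.000e+00]] 0.029858616387125458 [[403.11607304   0.         280.23737208]
 [  0.         403.11607304 210.33395202]
 [  0.           0.           1.        ]]
{'time': 0.1, 'qpos': array([ 1.12599791e+00,  2.87102468e-01,  1.57799842e+00,  1.98878144e-05,
        1.27862525e+00, -1.50005468e-01]), 'dq': array([-0.0006734 , -0.00127743, -0.00351994, -0.00082912,  0.00183442,
        0.00120146]), 'joint_efforts': array([ 3.47005027e-05, -4.07297480e+01, -2.93698561e+01, -1.68665856e-04,
        3.40458173e-03, -2.70326217e-05]), 'eef_pos': array([0.19583174, 0.64535695, 0.23008601]), 'tcp_rot': array([ 1.46866096e-01,  9.89155808e-01, -1.01712097e-03, -3.21695814e-04]), 'contact_force': array([ 0.19298459, -0.59195547,  0.52673968]), 'wrist_torque': array([ 0.05531699, -0.04640738,  0.00305393]), 'finger_force': 0.0, 'opening': 1.000670075392149}
```

View pics/scene.png

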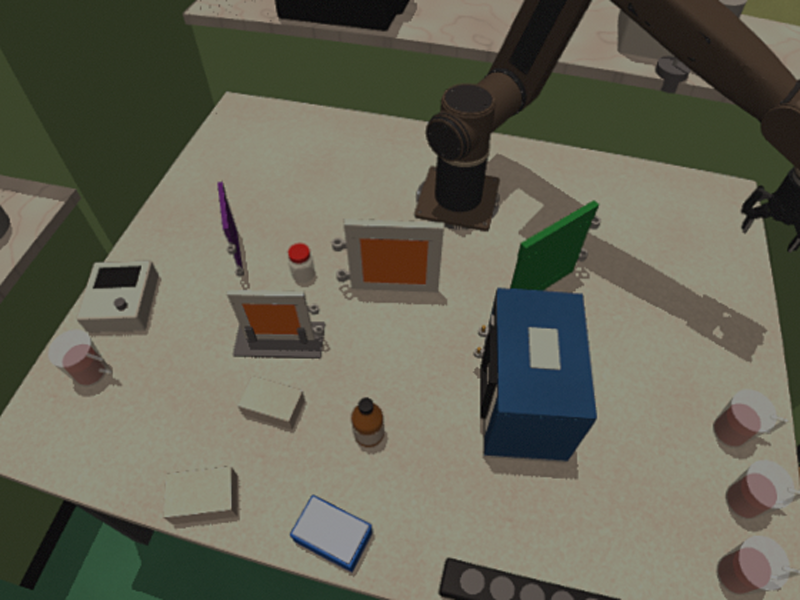

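View pics/top.png

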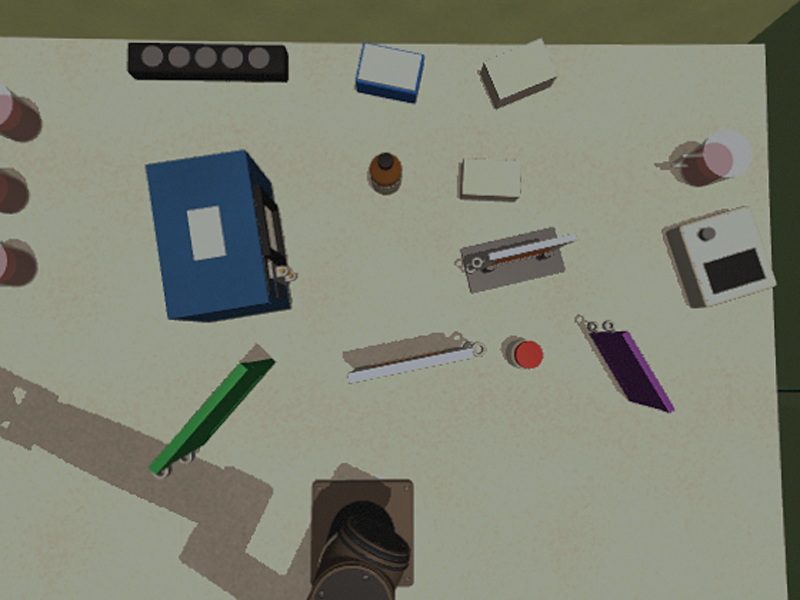

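Candidates (scene px, 800 wide): white/orange door in rack (270,320); bigger white/orange door (395,260); green (560,245); purple (230,225). Choosing the smaller one, standing in the rack. Close crop next.

Run:
```python
from h import *
t=cv2.imread("top.png");s=cv2.imread("scene.png")
def crop(im,x,y,w,h):
    k=400/w; c=cv2.resize(im[y:y+h,x:x+w],(400,300),interpolation=cv2.INTER_CUBIC)
    for i in range(0,w,10):
        cv2.line(c,(int(i*k),0),(int(i*k),5),(0,255,255),1); cv2.putText(c,str(x+i),(int(i*k),15),0,.3,(0,0,255))
    for i in range(0,h,10):
        cv2.line(c,(0,int(i*k)),(5,int(i*k)),(0,255,255),1); cv2.putText(c,str(y+i),(6,int(i*k)+4),0,.3,(0,0,255))
    return cv2.convertScaleAbs(c,alpha=1.5)
a=np.hstack([crop(t,316,150,100,75),crop(t,165,165,60,45)])
b=np.hstack([crop(s,155,195,80,60),crop(s,315,210,60,45)])
cv2.imwrite("pics/c1.png",np.vstack([a,b]))
```

```text
(no output)
```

View pics/c1.png

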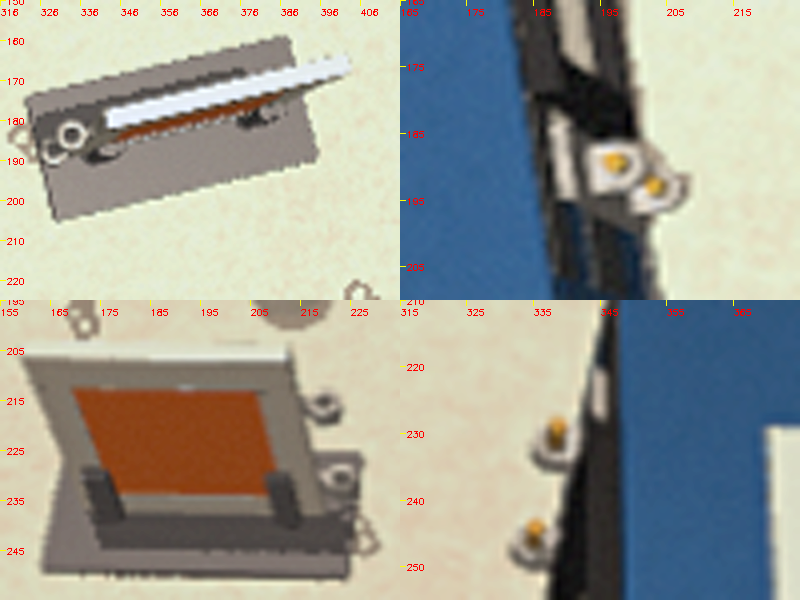

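Run:
```python
from h import *
t=load("top");s=load("scene")
p=lambda a:print((np.array(a)*1000).round(1))
print("door top");A=atz(t,342.7,179.5,.173);B=atz(t,403.7,166.3,.173);p(A);p(B);d=B-A;print(np.linalg.norm(d),np.degrees(np.arctan2(d[1],d[0])))
print("knuckle up/low");U=atz(t,334,183.5,.127);p(U);p(atz(t,329.5,187.8,.047))
p(tri((t,334,183.5),(s,155+325/5,195+107/5)))
print("pins");p(atz(t,197.5,189.3,.159));p(atz(t,203.2,193.05,.079));p(atz(s,338.5,228.7,.159));p(atz(s,335.2,243.7,.079))
p(tri((t,197.5,189.3),(s,338.5,228.7)));p(tri((t,203.2,193.05),(s,335.2,243.7)))
print("cabinet top corners")
C=[atz(t,.7*u,.7*v,.21) for u,v in [(147,165),(246,151),(270,305),(170,319)]]
for c in C:p(c)
e=C[1]-C[2];print("front edge",np.linalg.norm(e),np.degrees(np.arctan2(e[1],e[0])))
for i,j in[(0,1),(3,2),(3,0)]:
  e=C[j]-C[i];print(np.linalg.norm(e),np.degrees(np.arctan2(e[1],e[0])))
S=[atz(s,.7*u,.7*v,.21) for u,v in [(497,290),(488,412)]]
e=S[1]-S[0];p(S[0]);p(S[1]);print(np.linalg.norm(e),np.degrees(np.arctan2(e[1],e[0])))
```

```text
door top
[ 503.2 -218.6  173. ]
[ 535.2 -364.   173. ]
0.14891078530343838 -77.59484257779646
knuckle up/low
[ 499.6 -204.7  127. ]
[ 498.4 -204.6   47. ]
[ 500.1 -204.3  119.5]
pins
[480.3 127.2 159. ]
[479.8 127.6  79. ]
[483.2 130.9 159. ]
[482.3 130.8  79. ]
[480.5 129.6 154.3]
[480.  129.6  74.5]
cabinet top corners
[641.7 332.7 210. ]
[666.1 177.4 210. ]
[419.5 135.9 210. ]
[397.2 290.9 210. ]
front edge 0.2500470926677591 9.565311897330897
0.15718878644282508 -81.0550368596572
0.1566486145272801 -81.8176361710408
0.24796897288863098 9.69853854233171
[431.3 141.2 210. ]
[675.9 165.2 210. ]
0.24574859779971622 5.603156317248029
```

Grip is at about (515,-273), door yaw -77.5°, pin axis about (481,128.5), and wide open is about -80.7°. Setting out.

move_arm(
  plan=[25,-37,14,0,0,-4,85,25,-37,14,0,0,-4,85,25,-37,14,0,0,-4,85,25,-37,14,0,0,-4,85,25,-37,14,0,0,-4,85,25,-37,14,0,0,-4,85,25,-37,14,0,0,-4,85,25,-37,14,0,0,-4,85,25,-37,14,0,0,-4,85,25,-37,14,0,0,-4,85,25,-37,14,0,0,-4,85,25,-37,14,0,0,-4,85],
)

```text
time: 1.3
eef_pos: [0.4965, 0.2002, 0.3994]
tcp_rot: [0.538, 0.843, -0.0, -0.0]
contact_force: [0.6, 0.8, -0.1]
opening: 0.998
finger_force: 0.0
```

move_arm(
  plan=[1.5,-39.5,-11,0,0,-1,60,1.5,-39.5,-11,0,0,-1,60,1.5,-39.5,-11,0,0,-1,60,1.5,-39.5,-11,0,0,-1,60,1.5,-39.5,-11,0,0,-1,60,1.5,-39.5,-11,0,0,-1,60,1.5,-39.5,-11,0,0,-1,60,1.5,-39.5,-11,0,0,-1,60,1.5,-39.5,-11,0,0,-1,60,1.5,-39.5,-11,0,0,-1,60,1.5,-39.5,-11,0,0,-1,60,0,0,0,0,0,0,60],
)

```text
time: 2.5
eef_pos: [0.5112, -0.236, 0.2753]
tcp_rot: [0.617, 0.787, -0.001, -0.002]
contact_force: [-0.7, 0.9, 0.0]
opening: 0.701
finger_force: 0.0
```

Run:
```python
from h import *
im,m=cam("wrist");cv2.imwrite("w1.png",im);print(m["T"].round(3))
cv2.imwrite("pics/w1.png",cv2.resize(im,(800,600),interpolation=cv2.INTER_CUBIC))
u=np.array([.215,-.977,0]);A=np.array([.500,-.2045,0])
P=[A+u*.014+[0,0,.173],A+u*.164+[0,0,.173],A+[0,0,.127],A+[0,0,.047]]
print((proj(m,P)*800/560).round(0))
```

```text
[[ 0.971 -0.229 -0.071  0.493]
 [ 0.24   0.924  0.299 -0.158]
 [-0.003 -0.308  0.951  0.418]
 [ 0.     0.     0.     1.   ]]
[[392. 269.]
 [388. 487.]
 [394. 231.]
 [396. 216.]]
```

View pics/w1.png

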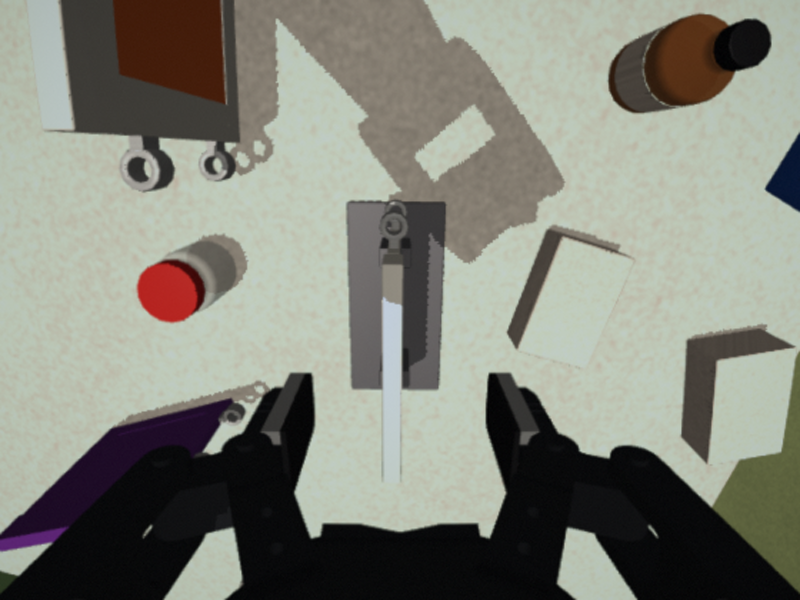

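The wrist view shows the rack door's top rail from (393,266) to (391,482), with the knuckles at (394,222). My projections match within a few px.

move_arm(
  plan=[2,-18.5,-15,0,0,-0.7,60,2,-18.5,-15,0,0,-0.7,60,0,0,-30,0,0,0,60,0,0,0,0,0,0,60,0,0,0,0,0,0,60],
)

```text
time: 3.05
eef_pos: [0.5165, -0.2684, 0.2183]
tcp_rot: [0.624, 0.781, 0.0, -0.001]
contact_force: [0.5, 0.1, 1.0]
opening: 0.701
finger_force: 0.0
```

move_arm(
  plan=[-1,-2.5,-20,0,0,0,60,0,-2.5,-20,0,0,0,60,0,0,-20,0,0,0,60,0,0,-19,0,0,0,60,0,0,0,0,0,0,60,0,0,0,0,0,0,30],
)

```text
time: 3.65
eef_pos: [0.5165, -0.2746, 0.1412]
tcp_rot: [0.624, 0.781, 0.0, 0.001]
contact_force: [0.4, -0.7, 0.4]
opening: 0.549
finger_force: 0.0
```

move_arm(
  plan=[0,0,0,0,0,0,15,0,0,0,0,0,0,0,0,0,0,0,0,0,0,0,0,0,0,0,0,0,0,0,0,0,0,0,0],
  newtons=45,
)

```text
time: 4.15
eef_pos: [0.5163, -0.2752, 0.1413]
tcp_rot: [0.624, 0.781, -0.0, 0.001]
contact_force: [-0.3, 0.1, 6.8]
opening: 0.127
finger_force: 45.5
```

move_arm(
  plan=[0,0,10,0,0,0,0,0,0,15,0,0,0,0,0,0,20,0,0,0,0,0,0,20,0,0,0,0,0,0,15,0,0,0,0,0,0,0,0,0,0,0,0,0,0,0,0,0,0],
)

```text
time: 4.85
eef_pos: [0.5153, -0.2745, 0.2192]
tcp_rot: [0.625, 0.781, -0.0, -0.0]
contact_force: [-0.2, 0.3, -3.0]
opening: 0.134
finger_force: 44.2
```

move_arm(
  plan=[-1,0,5,0,0,0,0,-2,20,0,0,0,-0.4,0,-2.5,38,0,0,0,-0.4,0,-2.5,38,0,0,0,-0.4,0,-2.5,38,0,0,0,-0.4,0,-2.5,38,0,0,0,-0.4,0,-2.5,38,0,0,0,-0.4,0,-2.5,38,0,0,0,-0.4,0,-2.5,36,0,0,0,-0.4,0,-2,20,0,0,0,0,0,0,0,0,0,0,0,0,0,0,0,0,0,0,0],
)

```text
time: 6.05
eef_pos: [0.4926, 0.0295, 0.2236]
tcp_rot: [0.646, 0.764, -0.001, -0.0]
contact_force: [0.8, 0.6, -3.5]
opening: 0.131
finger_force: 44.1
```

Run:
```python
from h import *
s=ctrl.get_state();print(s["eef_pos"],R.from_quat(s["tcp_rot"]).as_matrix()[:,1])
im,m=cam("wrist");cv2.imwrite("w2.png",im)
cv2.imwrite("pics/w2.png",cv2.resize(im,(800,600),interpolation=cv2.INTER_CUBIC))
P=np.array([[.481,.1285,.159],[.481,.1285,.079]])
print((proj(m,P)*800/560).round(0))
```

```text
[0.49259821 0.02951333 0.22361763] [ 0.98606486  0.16635491 -0.00146303]
[[410. 109.]
 [407. 122.]]
```

View pics/w2.png

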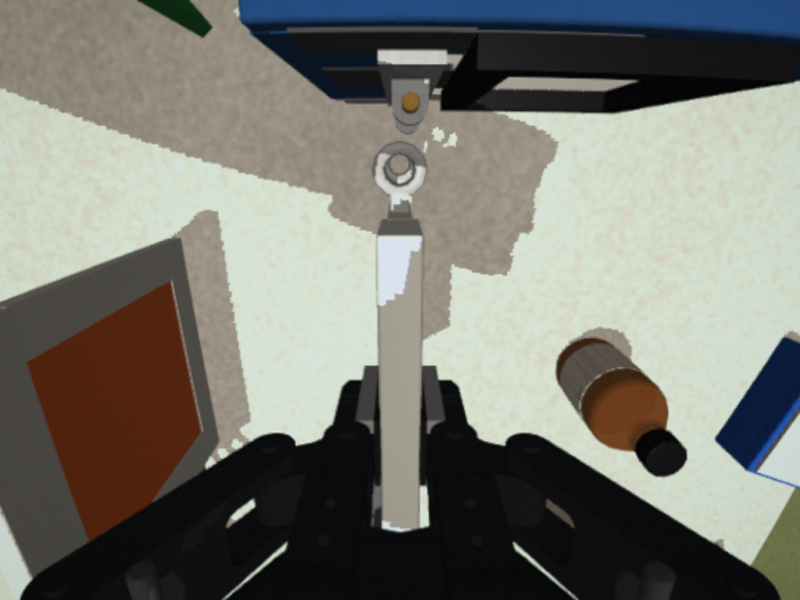

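The wrist view shows the held upper knuckle ring at (399,168) and the upper pin tip at (410,102), about the predicted position. The cabinet is square above it. I'll enlarge to read the offset.

Run:
```python
from h import *
im=cv2.imread("w2.png")
x,y,w,h=240,45,80,100
c=cv2.resize(im[y:y+h,x:x+w],None,fx=6,fy=6,interpolation=cv2.INTER_CUBIC);c=cv2.convertScaleAbs(c,alpha=1.4)
for i in range(0,w,10):cv2.line(c,(i*6,0),(i*6,6),(0,0,255),1);cv2.putText(c,str(x+i),(i*6,16),0,.35,(0,0,255))
for i in range(0,h,10):cv2.line(c,(0,i*6),(6,i*6),(0,0,255),1);cv2.putText(c,str(y+i),(8,i*6+4),0,.35,(0,0,255))
cv2.imwrite("pics/w2c.png",c)
```

```text
(no output)
```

View pics/w2c.png

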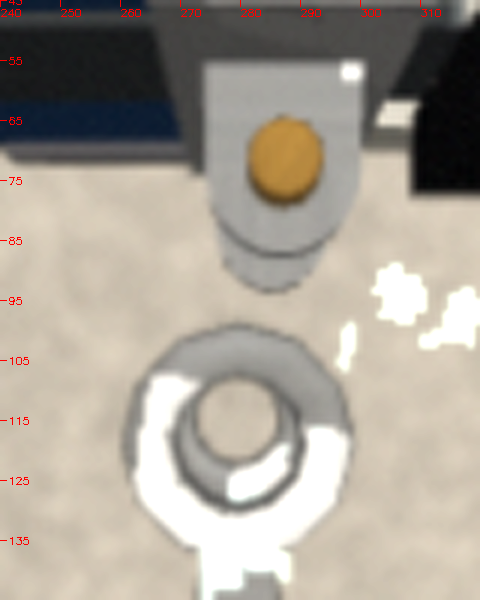

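```bash
cat > fit.py <<'E'
from h import *
def ext(m,x,y,z,r):
    a=np.linspace(0,2*np.pi,73);P=np.c_[x+r*np.cos(a),y+r*np.sin(a),0*a+z];q=proj(m,P);return np.r_[q.min(0),q.max(0)]
def solve(m,c,z):
    p=atz(m,*c,z)
    return p
E
python3 - <<'E'
from fit import *
m=load("wrist")
f=lambda a:((np.array(a)-[240,45,240,45])*6).round(0)
zb=.2236-.133
k=atz(m,280,119,zb+.119);b=atz(m,279.3,114.7,zb+.105);print("k top",k*1e3,"bot",b*1e3)
for K in [k,b]:
  for z,r in[(zb+.119,.0095),(zb+.105,.0095),(zb+.119,.0052),(zb+.105,.0052)]:print(f(ext(m,K[0],K[1],z,r)))
p=atz(m,287.6,70.6,.159);print("pin",p*1e3)
for z,r in[(.159,.003),(.158,.004),(.145,.0085),(.065,.0085)]:print(f(ext(m,p[0],p[1],z,r)))
E
```

```text
k top [480.75432674 104.08396218 209.6       ] bot [480.10718792 105.73845492 195.6       ]
[121. 320. 359. 564.]
[131. 325. 349. 550.]
[175. 376. 305. 510.]
[180. 377. 300. 500.]
[116. 296. 355. 543.]
[126. 303. 345. 530.]
[170. 354. 301. 488.]
[176. 356. 296. 480.]
pin [480.79120737 131.69593585 159.        ]
[256. 122. 315. 185.]
[246. 113. 324. 196.]
[205.  85. 361. 250.]
[214. 166. 328. 286.]
```

Run:
```python
from fit import *
m=load("wrist");print(m["T"][:3,3])
f=lambda a:((np.array(a)-[240,45,240,45])*6).round(0)
zb=.2236-.133
k=atz(m,240+236.5/6,45+418.5/6,zb+.025);print("lower",k*1e3)
for z,r in[(zb+.119,.0095),(zb+.105,.0095),(zb+.119,.0052),(zb+.105,.0052),(zb+.039,.0052),(zb+.025,.0052),(zb+.039,.0095)]:print(f(ext(m,k[0],k[1],z,r)))
```

```text
[0.47990786 0.10885621 0.36575863]
lower [480.29513948 104.25104409 115.6       ]
[116. 316. 354. 561.]
[126. 322. 344. 547.]
[170. 373. 300. 507.]
[175. 374. 295. 497.]
[193. 376. 279. 465.]
[196. 376. 277. 460.]
[157. 338. 315. 501.]
```

move_arm(
  plan=[0,9,0,0,0,0,0,0,9,0,0,0,0,0,0.3,9,-6,0,0,0,0,0,0,-10,0,0,0,0,0,0,-10,0,0,0,0,0,0,0,0,0,0,0,0,0,0,0,0,0,0],
)

```text
time: 6.8
eef_pos: [0.493, 0.0562, 0.1975]
tcp_rot: [0.646, 0.763, -0.001, -0.001]
contact_force: [0.7, -0.8, -3.2]
opening: 0.133
finger_force: 44.1
```

Run:
```python
from fit import *
s=ctrl.get_state();print(s["eef_pos"],s["contact_force"],s["wrist_torque"])
im,m=cam("wrist");cv2.imwrite("w3.png",im)
x,y,w,h=240,75,80,80
c=cv2.resize(im[y:y+h,x:x+w],None,fx=7,fy=7,interpolation=cv2.INTER_CUBIC);c=cv2.convertScaleAbs(c,alpha=1.6)
for i in range(0,w,10):cv2.line(c,(i*7,0),(i*7,6),(0,0,255),1);cv2.putText(c,str(x+i),(i*7,16),0,.35,(0,0,255))
for i in range(0,h,10):cv2.line(c,(0,i*7),(6,i*7),(0,0,255),1);cv2.putText(c,str(y+i),(8,i*7+4),0,.35,(0,0,255))
cv2.imwrite("pics/w3.png",c)
f=lambda a:((np.array(a)-[240,75,240,75])*7).round(0)
T=s["eef_pos"]; K=T[:2]+[.4805-.4926,.1042-.0295];zb=T[2]-.133
print(K,zb)
print(f(ext(m,*K,zb+.119,.0095)),f(ext(m,*K,zb+.119,.0052)),f(ext(m,*K,zb+.105,.0052)))
print("pin",f(ext(m,*K,.159,.003)),f(ext(m,*K,.158,.004)))
```

```text
[0.49297328 0.05621972 0.19746499] [ 0.70865713 -0.77401117 -3.20483118] [0.02613513 0.0264392  0.02362312]
[0.48087328 0.13091972] 0.06446499391482532
[137. 160. 414. 446.] [199. 227. 351. 383.] [206. 227. 345. 371.]
pin [238. 257. 314. 335.] [226. 244. 326. 347.]
```

View pics/w3.png

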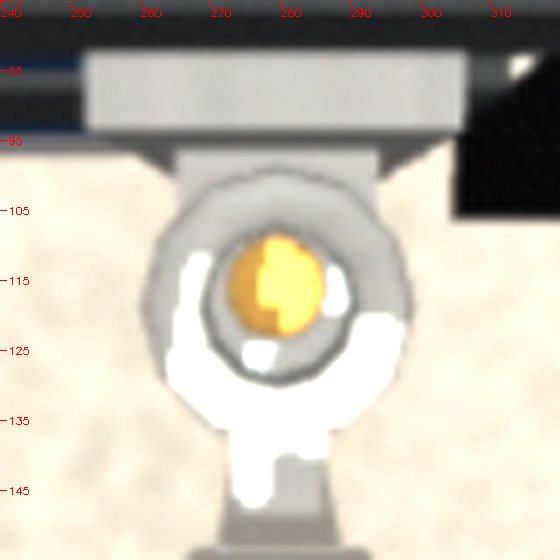

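The bore is centred at crop (279,307) and the pin tip at (276.5,285). With the pin about 0.9 mm further in +y than the bore axis, I'll correct and lower gently.

move_arm(
  plan=[-0.2,0.9,0,0,0,0,0,0,0,-3,0,0,0,0,0,0,-3,0,0,0,0,0,0,-2,0,0,0,0,0,0,-2,0,0,0,0,0,0,-1.5,0,0,0,0,0,0,-1,0,0,0,0,0,0,0,0,0,0,0],
)

```text
time: 7.65
eef_pos: [0.4931, 0.0573, 0.1856]
tcp_rot: [0.646, 0.763, -0.0, -0.0]
contact_force: [-0.5, 0.3, -4.2]
opening: 0.132
finger_force: 44.2
```

move_arm(
  plan=[0,0,-1.5,0,0,0,0,0,0,-1.5,0,0,0,0,0,0,-1.5,0,0,0,0,0,0,-1.5,0,0,0,0,0,0,0,0,0,0,0],
)

```text
time: 8.15
eef_pos: [0.493, 0.0573, 0.1795]
tcp_rot: [0.646, 0.763, -0.0, -0.0]
contact_force: [-0.7, 0.6, -3.3]
opening: 0.13
finger_force: 44.1
```

move_arm(
  plan=[0,0,-1.5,0,0,0,0,0,0,-1.5,0,0,0,0,0,0,-1,0,0,0,0,0,0,-1,0,0,0,0,0,0,0,0,0,0,0],
)

```text
time: 8.65
eef_pos: [0.4931, 0.0573, 0.1746]
tcp_rot: [0.646, 0.763, -0.0, -0.0]
contact_force: [-0.1, 0.8, -4.1]
opening: 0.134
finger_force: 44.1
```

move_arm(
  plan=[0,0,-0.7,0,0,0,0,0,0,-0.7,0,0,0,0,0,0,-0.6,0,0,0,0,0,0,0,0,0,0,0],
)

```text
time: 9.05
eef_pos: [0.4932, 0.0573, 0.1729]
tcp_rot: [0.646, 0.763, 0.0, 0.0]
contact_force: [-0.0, -0.1, -3.2]
opening: 0.132
finger_force: 44.3
```

move_arm(
  plan=[0,0,-0.5,0,0,0,0,0,0,-0.5,0,0,0,0,0,0,0,0,0,0,0],
)

```text
time: 9.35
eef_pos: [0.4935, 0.0572, 0.1727]
tcp_rot: [0.646, 0.763, 0.0, 0.0]
contact_force: [-1.7, -0.8, 1.3]
opening: 0.135
finger_force: 45.0
```

Seated: the load reversed at the expected height. Releasing and rising.

move_arm(
  plan=[0,0,0,0,0,0,20,0,0,0,0,0,0,40,0,0,0,0,0,0,45,0,0,0,0,0,0,45,0,0,20,0,0,0,45,0,0,30,0,0,0,45,0,0,40,0,0,0,45,0,0,0,0,0,0,45],
)

```text
time: 10.15
eef_pos: [0.4964, 0.0571, 0.2686]
tcp_rot: [0.646, 0.763, 0.004, 0.005]
contact_force: [0.3, -0.2, 0.6]
opening: 0.525
finger_force: 0.0
```

Run:
```python
from fit import *
s=ctrl.get_state();print(s["eef_pos"],s["contact_force"],s["opening"])
im,m=cam("wrist");cv2.imwrite("w4.png",im);sc,ms=cam("scene")
a=cv2.resize(im,(400,300));b=cv2.resize(sc[160:340,280:520],(400,300),interpolation=cv2.INTER_CUBIC)
c=cv2.resize(im[20:180,170:383],(400,300),interpolation=cv2.INTER_CUBIC)
d=cv2.resize(sc[205:265,310:390],(400,300),interpolation=cv2.INTER_CUBIC)
cv2.imwrite("pics/w4.png",cv2.convertScaleAbs(np.vstack([np.hstack([a,b]),np.hstack([c,d])]),alpha=1.3))
```

```text
[0.49641866 0.05706412 0.26863689] [ 0.26797779 -0.15988911  0.63328676] 0.5250316882592483
```

View pics/w4.png

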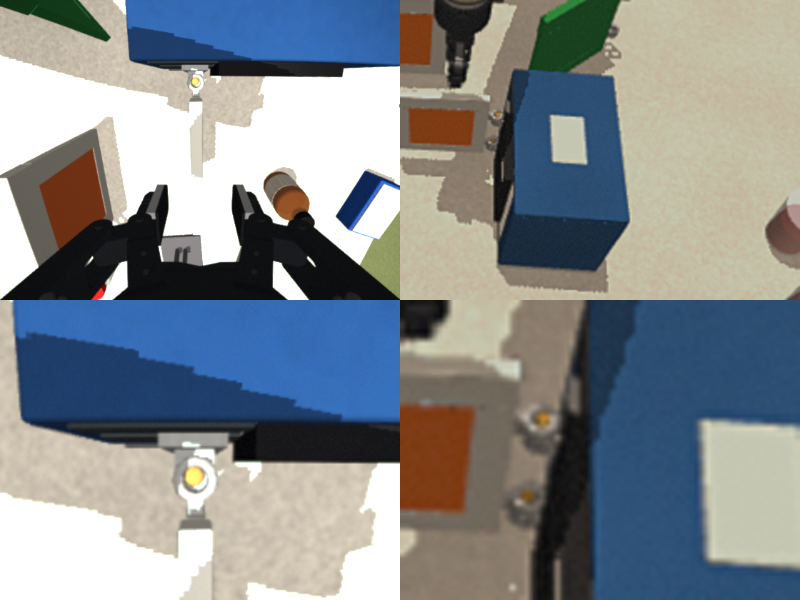

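The wrist and scene views show the pins through both knuckles and the door hanging free, wide open. Next I'll work out the push arc and its clearances.

Run:
```python
from h import *
t=load("top");s=load("scene")
p=lambda n,a:print(n,(np.array(a)*1000).round(0))
p("bigdoor far top",tri((t,350*.7,376*.7),(s,443*.7,224*.7)));p("bigdoor near",tri((t,474*.7,350*.7),(s,347*.7,220*.7)))
p("bottle cap",atz(t,385*.7,161*.7,.135));p("carton",atz(t,490*.7,175*.7,.045))
pin=np.array([481,131.8]);h=[]
for ph in range(0,91,6):
    a=np.radians(-80.7+ph);u=np.array([np.cos(a),np.sin(a)]);n=np.array([-u[1],u[0]])
    c=6+(16*np.cos(np.radians(ph))+12*np.sin(np.radians(ph)))
    h.append(pin+115*u-c*n)
h=np.array(h);print(h.round(1).tolist());print(np.diff(h,axis=0).round(1).tolist())
```

```text
bigdoor far top [309.  10. 224.]
bigdoor near [ 348. -179.  228.]
bottle cap [675. -44. 135.]
carton [ 677. -242.   45.]
[[477.9, 14.8], [489.0, 14.8], [500.3, 15.9], [511.6, 18.2], [522.8, 21.7], [533.8, 26.4], [544.5, 32.4], [554.5, 39.7], [563.9, 48.1], [572.5, 57.7], [580.0, 68.3], [586.3, 79.9], [591.3, 92.3], [594.9, 105.3], [596.9, 118.8], [597.4, 132.6]]
[[11.1, 0.0], [11.3, 1.1], [11.3, 2.3], [11.2, 3.5], [11.0, 4.7], [10.6, 6.0], [10.1, 7.2], [9.4, 8.4], [8.5, 9.6], [7.5, 10.6], [6.3, 11.6], [5.0, 12.4], [3.6, 13.0], [2.1, 13.5], [0.5, 13.8]]
```

move_arm(
  plan=[-17,-22,0,0,0,0,20,-17,-22,0,0,0,0,0,0,0,0,0,0,0,0,0,0,-30,0,0,0,0,0,0,-35,0,0,0,0,0,0,-28,0,0,0,0,0,0,0,0,0,0,0,0,0,0,0,0,0,0],
)

```text
time: 11.05
eef_pos: [0.4588, 0.0136, 0.1682]
tcp_rot: [0.646, 0.763, -0.0, -0.001]
contact_force: [0.8, -0.2, 0.3]
opening: 0.003
finger_force: 0.0
```

move_arm(
  plan=[9,0.5,3,0,0,0,0,5,0.5,3,0,0,0,0,5,0,0,0,0,0,0,11,0,0,0,0,0,0,11,1,0,0,0,0,0,11,2.5,0,0,0,0,0,11,3.5,0,0,0,0,0],
)

```text
time: 11.75
eef_pos: [0.5232, 0.0214, 0.1746]
tcp_rot: [0.646, 0.763, -0.0, -0.0]
contact_force: [-0.3, 0.3, -0.2]
opening: 0.001
finger_force: 0.1
```

move_arm(
  plan=[10.5,5,0,0,0,0,0,10.5,6,0,0,0,0,0,10,7,0,0,0,0,0,9.5,8.5,0,0,0,0,0,8.5,9.5,0,0,0,0,0,7.5,10.5,0,0,0,0,0,6,11.5,0,0,0,0,0,0,0,0,0,0,0,0],
)

```text
time: 12.55
eef_pos: [0.5853, 0.0809, 0.1749]
tcp_rot: [0.645, 0.764, 0.0, 0.0]
contact_force: [-0.1, 0.4, -0.1]
opening: 0.005
finger_force: 0.0
```

Run:
```python
from fit import *
s=ctrl.get_state();print(s["eef_pos"],s["contact_force"])
im,m=cam("wrist");sc,ms=cam("scene");t,mt=cam("top")
a=cv2.resize(im,(400,300));b=cv2.resize(sc[160:340,280:520],(400,300),interpolation=cv2.INTER_CUBIC)
c=cv2.resize(t[80:240,90:303],(400,300),interpolation=cv2.INTER_CUBIC)
cv2.imwrite("pics/w5.png",cv2.convertScaleAbs(np.vstack([np.hstack([a,b]),np.hstack([c,c])]),alpha=1.3))
```

```text
[0.58530286 0.08086253 0.17489874] [-0.08276871  0.43647939 -0.1053485 ]
```

View pics/w5.png

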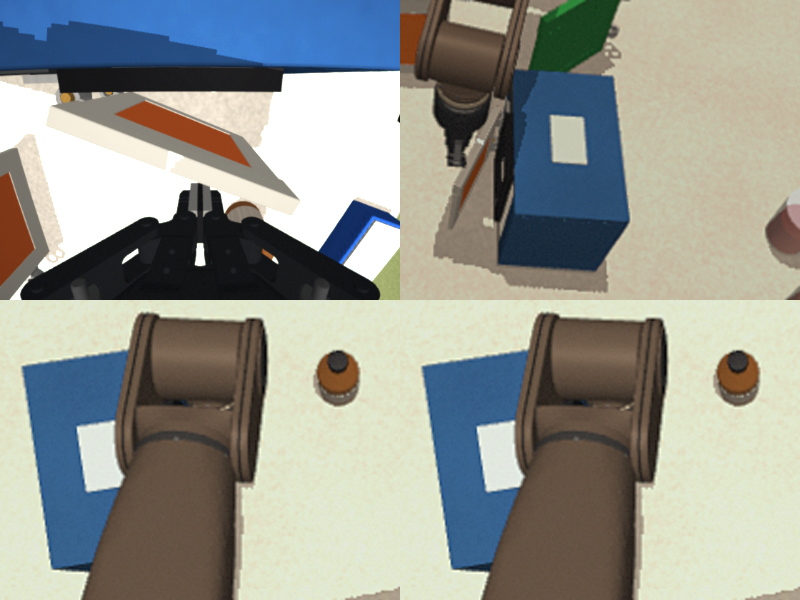

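The door has about 25° still to swing, and the fingers are in front of it. Continuing slowly to the stop.

move_arm(
  plan=[3,6,0,0,0,0,0,2.5,6,0,0,0,0,0,2,6,0,0,0,0,0,2,6,0,0,0,0,0,1,6,0,0,0,0,0,0.5,4,0,0,0,0,0,0,2,0,0,0,0,0,0,0,0,0,0,0,0],
)

```text
time: 13.5
eef_pos: [0.5957, 0.1156, 0.1748]
tcp_rot: [0.646, 0.763, 0.0, 0.0]
contact_force: [-0.5, -0.2, 0.0]
opening: -0.0
finger_force: 0.1
```

move_arm(
  plan=[0,2,0,0,0,0,0,0,2,0,0,0,0,0,0,2,0,0,0,0,0,0,2,0,0,0,0,0,0,1.5,0,0,0,0,0,0,0,0,0,0,0,0],
)

```text
time: 14.1
eef_pos: [0.5956, 0.125, 0.1748]
tcp_rot: [0.646, 0.763, -0.0, -0.0]
contact_force: [-0.6, -0.3, -1.1]
opening: 0.0
finger_force: 0.1
```

move_arm(
  plan=[0,1.5,0,0,0,0,0,0,1.5,0,0,0,0,0,0,1,0,0,0,0,0,0,1,0,0,0,0,0,0,1,0,0,0,0,0,0,0,0,0,0,0,0],
)

```text
time: 14.7
eef_pos: [0.5956, 0.1308, 0.1747]
tcp_rot: [0.646, 0.763, -0.0, -0.0]
contact_force: [0.3, 0.2, -1.1]
opening: 0.001
finger_force: 0.2
```

move_arm(
  plan=[0,1,0,0,0,0,0,0,1,0,0,0,0,0,0,1,0,0,0,0,0,0,0,0,0,0,0,0],
)

```text
time: 15.1
eef_pos: [0.5956, 0.133, 0.1747]
tcp_rot: [0.646, 0.763, -0.001, 0.0]
contact_force: [-0.2, -4.2, 0.2]
opening: 0.001
finger_force: 2.0
```

The stop is felt. One slight nudge more, then back off along -y and up.

move_arm(
  plan=[0,0.7,0,0,0,0,0,0,0,0,0,0,0,0,0,0,0,0,0,0,0],
)

```text
time: 15.4
eef_pos: [0.5956, 0.133, 0.1747]
tcp_rot: [0.646, 0.763, -0.001, 0.001]
contact_force: [-0.5, -6.3, -0.6]
opening: -0.002
finger_force: 3.0
```

move_arm(
  plan=[0,-5,0,0,0,0,0,2,-15,0,0,0,0,0,5,-30,0,0,0,0,0,0,-40,10,0,0,0,0,-5,-30,35,0,0,0,0,-20,-30,30,0,0,0,0,-20,-40,10,0,0,0,0,-10,-40,0,0,0,0,0,-10,-40,0,0,0,0,0,0,0,0,0,0,0,0],
)

```text
time: 16.4
eef_pos: [0.5368, -0.1399, 0.2604]
tcp_rot: [0.648, 0.761, 0.0, 0.001]
contact_force: [-0.0, 0.3, 1.0]
opening: -0.001
finger_force: 0.0
```

Run:
```python
from fit import *
s=ctrl.get_state();print(s["time"],s["eef_pos"],s["contact_force"])
im,m=cam("wrist");sc,ms=cam("scene");t,mt=cam("top")
b=cv2.resize(sc[180:330,260:460],(400,300),interpolation=cv2.INTER_CUBIC)
c=cv2.resize(t[90:240,90:290],(400,300),interpolation=cv2.INTER_CUBIC)
cv2.imwrite("pics/w6.png",cv2.convertScaleAbs(np.vstack([np.hstack([cv2.resize(im,(400,300)),b]),np.hstack([c,cv2.resize(t,(400,300))])]),alpha=1.3))
```

```text
16.4 [ 0.5368355  -0.13990288  0.26044655] [-0.03922493  0.290576    0.97856807]
```

View pics/w6.png

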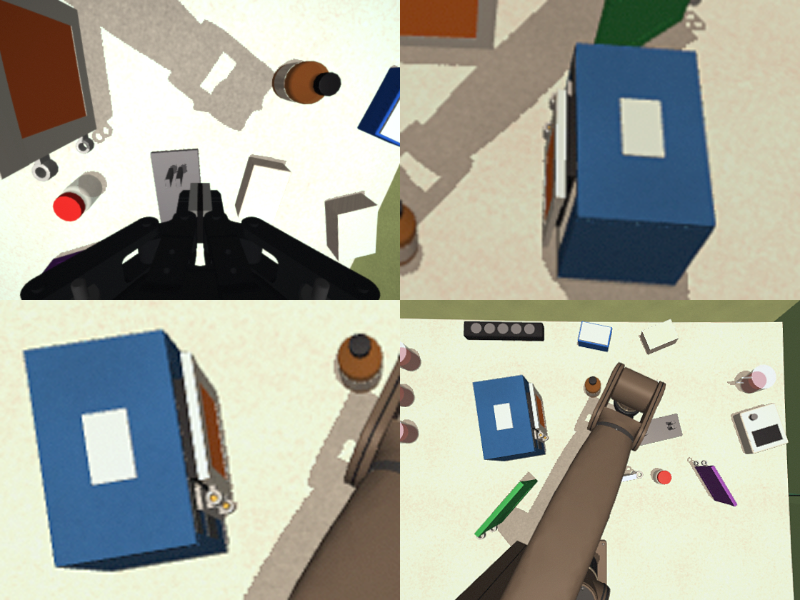

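Run:
```python
from fit import *
t,mt=cam("top")
pin=np.array([.481,.1318]);U=lambda d:np.array([np.cos(np.radians(d)),np.sin(np.radians(d))])
c=cv2.resize(t[105:225,160:220],None,fx=5,fy=5,interpolation=cv2.INTER_CUBIC)
c=cv2.convertScaleAbs(c,alpha=1.3)
c0=c.copy()
for d,col in[(9,(0,255,0)),(13,(255,0,255))]:
    u=U(d);n=np.array([-u[1],u[0]])
    P=[np.r_[pin+u*a+n*b,.205] for a,b in[(.014,-.006),(.164,-.006),(.164,.006),(.014,.006)]]
    q=((proj(mt,P)-[160,105]+.5)*5).astype(int);cv2.polylines(c,[q],True,col,1)
cv2.imwrite("pics/w7.png",np.hstack([c0,c]))
```

```text
(no output)
```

View pics/w7.png

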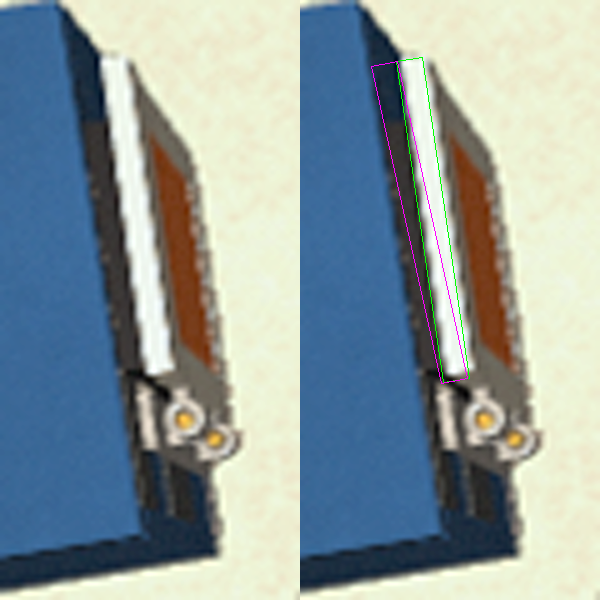

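The door lies parallel to the front, against the stop, with the pins inside both knuckles. Handing in.

```bash
python3 -c "
from plant import order
print(order.sign_off())"
```

```text
the job is handed in; nothing more can be done
None
```

The door is back on both hinge pins, fully seated, and swung shut against the black frame; I signed off at about 16.5 s of the 72 s, with no reading against the cabinet above about 7 N and the bottle, jar and carton left alone.

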